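# Set the dust extraction dial and start the extractor

### The arm

A 6-joint arm with a two-finger parallel gripper is mounted at the origin on the work surface. World frame = base frame: x ahead of the robot, y to its left, z up, the work surface at z = 0. Lengths are in m, angles in rad, forces in N, time in s.
With the tool pointing down it reaches from about 0.25 to 0.775 m from the base axis. Payload 4 kg.
Tool frame: the origin (TCP) lies on the centre line of the jaws, within the pads' length; the fingertips stand 25 mm ahead of it and the grasp point (between the pads) lies 6 mm ahead of it; z points along the fingers, y is the line along which they close (so a half turn about z gives the same grasp; the last joint's range is limited). The gripper opens to 94 mm and grips with 3 to 60 N. Pads are 16 mm wide; open, the fingers measure 119 mm over their backs; the gripper's body (75 mm by 177 mm) begins 78 mm behind the grasp point.
Start: joints at [-1.334, 0.087, 1.371, -0, 1.684, -0.103], TCP at [0.183, -0.519, 0.231] pointing down, gripper open.
Joint ranges: [-3.1, 3.1], [-0.76, 2.03], [0.27, 2.55], [-1.08, 4.22], [0.17, 2.65], [-2.57, 2.57]. Speed limits (rad/s): [2.79, 2.79, 3.14, 3.14, 3.14, 3.14].

### API

Orientations are given as [roll, pitch, yaw] about the fixed x, y, z axes, in that order (R = Rz(yaw) Ry(pitch) Rx(roll)).
In Python, from bench import robot, imaging gives the robot as it stands. The module is installed in compiled form; this text tells all that it offers.
- The arm moves only by the tool drive_tool, never from a script. Its argument "series" is a list of rows, each a list of 3 entries, a list of its own where there are three numbers: the finger opening in m, from 0 to 0.094, then the shift along the tool's x, y, z in m, then the turn, a rotation vector about the tool's x, y, z in rad. A call has 1 to 5 rows; each row is the pose to reach, as a shift and turn from the pose commanded when the call began, along the tool's axes at that moment; what a row does not reach only later rows make up. A row lasts 1/8 s, in which the tool goes at most 62.5 mm and 10.7 degrees, less where a joint would pass 70% of its speed; a pose out of reach is approached as far as the arm can. A call with a gripper value outside its range is refused whole. The fingers move at their own pace and stop on an object; the grip force is fixed at half the most. Time passes only in rows, so rows that repeat a pose let the fingers close. It gives the time, the measured TCP pose, the force, the opening and the grip force at its end, in the units of the state.
- robot.get_obs(): the state, without advancing time (a new reading comes with each control period).
- imaging.snapshot(name): name is "side" or "top" or "wrist"; returns the picture (384x512x3 uint8, red, green, blue); there is no depth.
- imaging.get_calibration(name): a dict with "intrinsics" (3x3 intrinsics, pixels), "position" and "rotation" of the camera in the world. Camera axes: x right, y up, looking along -z (the intrinsics and any distortion apply to the point x, -y, -z); pixel columns grow to the right and rows downward; lengths in m; the calibration is good to about 2 mm. A picture is of the moment at which its call begins: read the wrist's pose just before it. get_calibration takes no time and is no camera call; for the wrist camera it gives the pose at the moment of the call.
- robot.close_job(): hands the job in; it is judged then, once.
The state is a dict: "time": time; "joint_positions": joint angles; "qvel": joint speeds; "joint_torque": joint torques, N m; "tool_pos": TCP position; "ee_rot": TCP orientation; "wrist_force": force on the tool from outside, world axes, zero at the start; "wrist_torque": the same for the moment, N m; "width": finger opening in m; "finger_force": force on a finger pad.
Only numpy, scipy, OpenCV 4.12 (cv2) and the standard library are available. Lean on these libraries where they do the work, as an engineer would, in place of code of your own. Each camera call takes 0.05 s, during which the arm holds its last target. There are 200 camera calls.

### The job

Set the dust extractor: turn the big dial on the sloping grey console clockwise until its white pointer lines up with the red marker on the scale, without shifting the marker, and only then press the green plunger on the yellow start station fully down to its stop, hold it there for about a second and let it spring back up. Press firmly but do not ram it, leave the dial on the marker, and leave the jar, the wood offcut, the tape roll and the screwdriver where they are.

Things in the scene. Friction and masses are not known exactly. Their poses are not given: they have to be found in the camera images.
- console: grey metal wedge console, fixed to the bench, 200 mm deep (its x), 220 mm wide (its y); 45 mm tall at its front (-x, robot side) and 154 mm at the back. Its flat upper panel slopes down toward the front: the panel normal leans 0.5 rad from vertical toward the console's -x. Origin at centre of underside; the dial's axis meets the panel above the origin, 100 mm up
- dial (a joint): angle of the dial in rad, 0 to 4.71, growing as it turns clockwise seen by someone looking at the panel; 0 has the pointer at lower left (as seen from the robot), 4.71 at lower right. Stiff: it stays where it is left (friction torque 0.1 N m)
- dial_grip (a point): grip point on the dial's axis, 40 mm above the panel. z: out of the panel along the axis; x: the way the pointer points. Dial: grey disc, 84 mm diameter (6 to 16 mm above the panel) with a black grip bar 66 mm long (x), 16 mm thick (y), 16 to 52 mm above the panel, centred on the axis; a white line on its top runs from the axis to the pointer end and down to the disc's rim
- dial_tip (a point): tip of the dial's pointer: 46 mm from the axis along the pointer, 10 mm above the panel; turns with the dial. 11 white scale ticks 27 degrees apart lie around it, 60 to 76 mm from the axis
- marker (a joint): angle of the red marker, in rad on the same scale as dial (the pointer is on the marker when both are equal); leave it alone
- marker_tip (a point): inner end of the red marker, a 17 x 10 x 8 mm red tab on the dial scale, 46 to 64 mm from the dial's axis, up to 10 mm above the panel; this point is 46 mm from the axis, 10 mm above the panel, and coincides with dial_tip when the pointer is on the marker
- station: yellow start station, fixed to the bench, a box 110 x 110 x 75 mm with a black collar (52 mm diameter) up to 83 mm; origin at centre of underside
- plunger (a joint): travel of the green plunger in m: 0 is up, 0.016 is fully down at its hard stop. Spring: 4 N to start it, 12 N at the stop
- plunger_top (a point): top centre of the green mushroom head (64 mm diameter, 18 mm thick), 123 mm above the bench when up; it is pressed straight down
- jar: amber glass screw jar with steel lid, 64 mm diameter, 85 mm tall, standing; origin at centre of underside. Bystander behind the start station
- offcut: bare wood offcut 30 x 170 x 20 mm lying flat, long axis y; origin at centre of underside. Bystander in front of the console
- tape: white roll of tape, 110 mm outer diameter, 50 mm tall, lying flat; origin at centre of underside. Bystander
- driver: screwdriver with red handle lying flat, about 200 mm long; origin at centre of underside. Bystander in front of the start station
Things that resemble listed ones, but are neither listed nor needed, are in the scene too. What is shaped like the station but turquoise is not meant.

How it is judged:
On the way, in this order (a step that is already met when the one before it is completed fails the run):
1. the dial's pointer stands on the red marker while the plunger is still up (distance between dial_tip and marker_tip below 0.006 m and value of joint plunger below 0.004 m), for 0.4 s.
2. the green plunger is pressed fully down to its stop and held, with the dial on the marker (distance between dial_tip and marker_tip below 0.006 m and value of joint plunger above 0.0145 m), for 0.5 s.
At the end, for the whole second after the job is handed in: The dial is at rest with its pointer on the red marker (tips within 6 mm, about 7 degrees), the marker is where it was (within 4 mm) and the plunger has sprung back up (within 2 mm), after it was held within 1.5 mm of its stop for at least 0.5 s (distance between dial_tip and marker_tip below 0.006 m and value of joint plunger below 0.002 m and distance of marker_tip from where it was at the start of the episode below 0.004 m and velocity of joint dial between -0.05 and 0.05 rad/s); the robot touches nothing.
It fails at once if the plunger is pressed (over 8 mm) while the dial is well off the marker (over 20 mm) (value of joint plunger above 0.008 m and distance between dial_tip and marker_tip above 0.02 m).
It fails at once if the plunger is rammed with more than 60 N (contact force between anything else and plunger above 60 N).
It fails at once if the red marker is shifted by more than 6 mm (distance of marker_tip from where it was at the start of the episode above 0.006 m).
It fails at once if a bystander (jar, offcut, tape or screwdriver) is moved by more than 30 mm (distance of any of jar, offcut, tape, driver from where it was at the start of the episode above 0.03 m).
It also fails if it takes over 72 s, if anything falls off the work surface, if the arm or the gripper's body presses on something with over 40 N, if the wrist force passes 120 N, or if a joint passes its speed limit or range.

## Working session

There is one attempt and no reset: what is moved stays moved. The work goes in short steps, Python scripts to look and compute and a tool call to move; the robot and the scene stay as the last step left them, time stands still between calls to the robot, and variables do not carry over. Pictures are saved under pics/ and viewed, at most 10 in all, crops included, and the job is handed in when it is done.

Besides the shell and the picture viewer there is one more tool, called after ">>>" as a command line: name --argument value ..., lists and objects as JSON in quotes. drive_tool: Moves the arm, as the interface text tells. Its arguments: {"type":"object","properties":{"series":{"type":"array"}},"required":["series"]}

```bash
mkdir -p pics
cat > h.py <<'E'
import numpy as np, cv2
from bench import robot, imaging
def snap(n,f):
    im=imaging.snapshot(n); cv2.imwrite('pics/'+f,im[:,:,::-1]); return im
def ray(n,u,v,c=None):
    c=c or imaging.get_calibration(n); K=np.array(c['intrinsics']); d=np.linalg.inv(K)@[u,v,1.]
    R=np.array(c['rotation']); return np.array(c['position']), R@np.array([d[0],-d[1],-d[2]])
def onz(n,u,v,z,c=None):
    p,d=ray(n,u,v,c); return p+d*(z-p[2])/d[2]
def proj(n,P,c=None):
    c=c or imaging.get_calibration(n); q=np.array(c['rotation']).T@(np.array(P)-c['position']); q=np.array(c['intrinsics'])@[q[0],-q[1],-q[2]]; return q[:2]/q[2]
E
python3 - <<'E'
from h import *
a=snap('top','t0.png');b=snap('side','s0.png')
for n in('top','side'):
    c=imaging.get_calibration(n);print(n,c)
print(robot.get_obs())
cv2.imwrite('pics/both.png',cv2.resize(np.hstack([a,b])[:,:,::-1],(800,300)))
E
```

```text
top {'intrinsics': array([[443.76370222,   0.        , 253.75036774],
       [  0.        , 443.76370222, 189.69019555],
       [  0.        ,   0.        ,   1.        ]]), 'position': array([ 0.39507907, -0.06046396,  1.13163911]), 'rotation': array([ 0.16825966, -0.00643574, -1.58857928])}
side {'intrinsics': array([[414.01347365,   0.        , 259.25250341],
       [  0.        , 414.01347365, 196.3683748 ],
       [  0.        ,   0.        ,   1.        ]]), 'position': array([0.40196048, 0.55489994, 0.71761087]), 'rotation': array([ 0.79037235, -0.01031655, -2.86396155])}
{'time': 0.1, 'joint_positions': array([-1.33409577e+00,  8.78971330e-02,  1.37206434e+00, -2.70936554e-05,
        1.68359183e+00, -1.03053191e-01]), 'qvel': array([ 0.00028532,  0.00061322, -0.00277385, -0.00073313, -0.00080243,
       -0.00175036]), 'joint_torque': array([ 2.11690094e-03, -3.41252875e+01, -3.03301907e+01,  7.19053578e-02,
        3.04252363e-02, -9.89181558e-05]), 'tool_pos': array([ 0.18320034, -0.51813542,  0.22943207]), 'ee_rot': array([-3.13963963e+00, -1.74909701e-04,  3.39750556e-01]), 'wrist_force': array([ 0.8638918 , -0.55882138,  0.25432837]), 'wrist_torque': array([-0.00634356, -0.00172025, -0.03540619]), 'finger_force': 0.0, 'width': 0.09399916314820093}
```

View pics/t0.png

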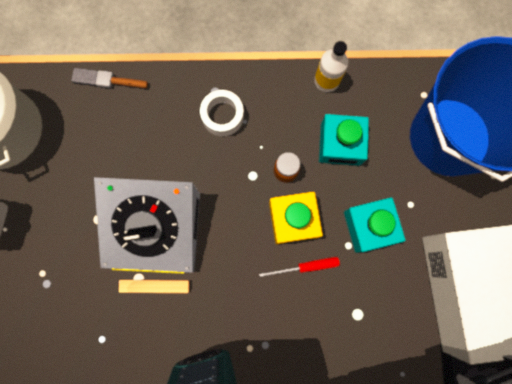

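View pics/s0.png

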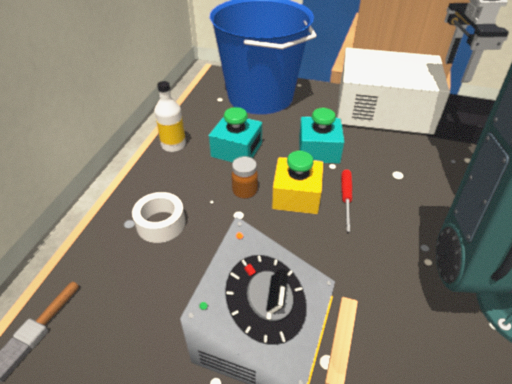

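The top view shows the console's dial centred near (146,225), with the white pointer toward (125,238) at left/lower-left and the red marker at (154,209). The yellow station's plunger is at (298,215). The side view shows the same dial at (267,298), marker at (250,270) and plunger at (300,160).

```bash
cat >> h.py <<'E'
from scipy.spatial.transform import Rotation as Ro
_gc=imaging.get_calibration
def cal(n):
    c=dict(_gc(n)); r=np.array(c['rotation'])
    c['rotation']=Ro.from_euler('xyz',r).as_matrix() if r.size==3 else r
    return c
imaging_cal=cal
def tri(rs):
    A=0;b=0
    for p,d in rs:
        d=d/np.linalg.norm(d);M=np.eye(3)-np.outer(d,d);A=A+M;b=b+M@p
    x=np.linalg.solve(A,b);return x,[np.linalg.norm(np.cross(x-p,d/np.linalg.norm(d))) for p,d in rs]
def comp(mask,near):
    n,l,s,c=cv2.connectedComponentsWithStats(mask.astype(np.uint8))
    k=min([i for i in range(1,n) if s[i,4]>8],key=lambda i:np.hypot(*(c[i]-near)))
    return c[k],s[k,4],l==k
def hsv(im): return [x.astype(int) for x in cv2.split(cv2.cvtColor(im,cv2.COLOR_RGB2HSV))]
E
python3 - <<'E'
from h import *
I={n:cv2.imread(f'pics/{n[0]}0.png')[:,:,::-1].copy() for n in('top','side')}
C={n:cal(n) for n in I}
seed={'top':dict(d=(146,225),m=(154,209),p=(298,215),y=(298,240)),'side':dict(d=(267,298),m=(250,270),p=(300,160),y=(298,190))}
R={'d':[],'m':[],'p':[]}
for n in I:
    h,s,v=hsv(I[n]); S=seed[n]
    red=(s>150)&(v>90)&((h<8)|(h>172)); gr=(s>120)&(v>60)&(h>50)&(h<75)
    m,a,_=comp(red,S['m']);p,a2,_=comp(gr,S['p'])
    yy,xx=np.mgrid[:384,:512]; dark=(v<50)&(np.hypot(xx-S['d'][0],yy-S['d'][1])<(42 if n=='top' else 55))
    pts=np.argwhere(dark)[:,::-1].astype(np.float32)
    n_,l,st,ce=cv2.connectedComponentsWithStats(dark.astype(np.uint8)); k=1+np.argmax(st[1:,4])
    hull=cv2.convexHull(np.argwhere(l==k)[:,::-1].astype(np.float32)); e=cv2.fitEllipse(hull)
    print(n,'ring',e,'marker',m,a,'pl',p,a2)
    for key,q in(('d',e[0]),('m',m),('p',p)): R[key].append(ray(n,*q,C[n]))
for k in R: print(k,tri(R[k]))
print(onz('top',*comp((hsv(I['top'])[1]>120)&(hsv(I['top'])[0]>50)&(hsv(I['top'])[0]<75),(298,215))[0],.12,C['top']))
big=np.hstack([cv2.resize(I['top'][170:280,85:205],(400,367),interpolation=2),cv2.resize(I['side'][215:384,180:340][:147],(400,367),interpolation=2)])
cv2.imwrite('pics/z.png',big[:,:,::-1])
E
```

```text
top ring ((136.65899658203125, 220.40740966796875), (44.97637939453125, 55.22517013549805), 44.45848846435547) marker [153.15384615 208.21153846] 52 pl [297.63691684 214.95537525] 493
side ring ((273.8506774902344, 286.55694580078125), (40.235233306884766, 47.75801467895508), 53.91154098510742) marker [249.61111111 269.54444444] 90 pl [299.80600462 160.76443418] 433
d (array([0.48624216, 0.19057641, 0.14804714]), [np.float64(0.01095324280806425), np.float64(0.010953242808064177)])
m (array([0.52589142, 0.1589256 , 0.13092612]), [np.float64(0.00024233066410410306), np.float64(0.00024233066410397767)])
p (array([ 0.50665783, -0.17023749,  0.11377948]), [np.float64(0.00040845392192901585), np.float64(0.0004084539219290848)])
[ 0.50638367 -0.16954802  0.12      ]
```

View pics/z.png

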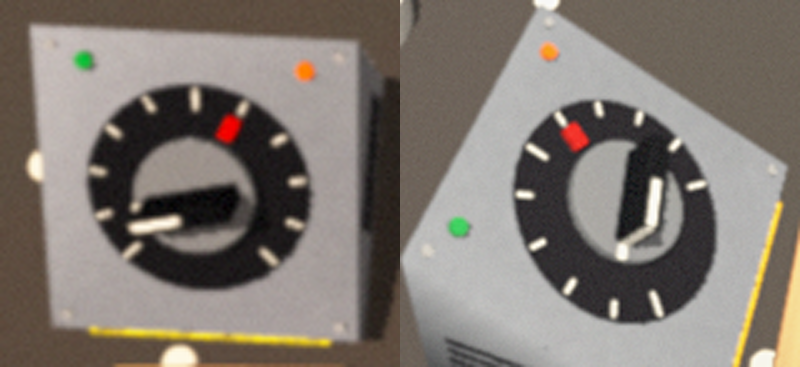

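Zoomed view: ring centre is at top px ≈(144.7,226.1) and side px ≈(265.8,299.4). The pointer line lies on the bar top, from about (180,222) to (130,230) in the left crop. The marker sits just past the 12-o'clock tick.

```bash
cat >> h.py <<'E'
def panel(p0,yaw):
    # columns: u (panel 'right' seen from robot = -y), w (up the slope), n
    Rz=Ro.from_euler('z',yaw).as_matrix(); n=Rz@[-np.sin(.5),0,np.cos(.5)]; w=Rz@[np.cos(.5),0,np.sin(.5)]; u=Rz@[0,-1,0]
    return np.array([u,w,n])
def ang(q): # dial angle: 0 at lower-left(225deg math), growing clockwise
    return (np.radians(225)-np.arctan2(q[1],q[0]))%(2*np.pi)
E
python3 - <<'E'
from h import *
C={n:cal(n) for n in('top','side')}
T=lambda x,y:(85+x*.3-.35,170+y*.3-.35); S=lambda x,y:(180+(x-400)*.4-.3,215+y*.4-.3)
def both(t,s): return tri([ray('top',*T(*t),C['top']),ray('side',*S(*s),C['side'])])
for k,t,s in(('ring',(199,187),(614.5,211)),('rim',(136,208),(622,255)),('bartip',(132,230),(622,246)),('lineaxis',(180,222),(656,180)),('grn',(84,61),(459,227)),('org',(305,71),(549,52)),('TR',(358,40),(540,5))): print(k,both(t,s))
c=C['top']
a=onz('top',*T(31,25),.154,c);b=onz('top',*T(358,40),.154,c);e=onz('top',*T(52,326),.045,c);f=onz('top',*T(357,338),.045,c)
print(a,b,e,f)
E
```

```text
ring (array([0.48956144, 0.1861691 , 0.09635762]), [np.float64(0.0002604090309661162), np.float64(0.0002604090309661917)])
rim (array([0.47432255, 0.22523517, 0.11220087]), [np.float64(0.0003584366995726663), np.float64(0.0003584366995726639)])
bartip (array([0.46659487, 0.22508124, 0.12339292]), [np.float64(0.007630098647187304), np.float64(0.007630098647187273)])
lineaxis (array([0.46244758, 0.18636922, 0.14614595]), [np.float64(0.00018917708428572533), np.float64(0.0001891770842856427)])
grn (array([0.57165042, 0.25369429, 0.14644482]), [np.float64(1.256028100751938e-05), np.float64(1.2560281007485813e-05)])
org (array([0.56176826, 0.10458306, 0.14683399]), [np.float64(0.0004951169540902636), np.float64(0.0004951169540899144)])
TR (array([0.58083945, 0.0681591 , 0.15267935]), [np.float64(0.000981460313517236), np.float64(0.0009814603135172115)])
[0.59547602 0.28772051 0.154     ] [0.58157915 0.06813057 0.154     ] [0.39587895 0.30202953 0.045     ] [0.38342275 0.08198992 0.045     ]
```

```bash
cat >> h.py <<'E'
A0=np.array([.4893,.1857,.1]); PB=panel(A0,-.0645)
def pose(o=None):
    o=o or robot.get_obs(); return np.array(o['tool_pos']),Ro.from_euler('xyz',o['ee_rot'])
def dialpose(theta,h,A=A0):
    a=np.radians(225)-theta; x=np.cos(a)*PB[0]+np.sin(a)*PB[1]; z=-PB[2]
    return A+h*PB[2], Ro.from_matrix(np.array([x,np.cross(z,x),z]).T)
def delta(tp,tR):
    p,R=pose(); s=R.inv().apply(tp-p); w=(R.inv()*tR).as_rotvec(); print('shift',s.round(4),'turn',w.round(3),'deg',np.degrees(np.linalg.norm(w)).round(1)); return s,w
E
python3 - <<'E'
from h import *
for k,P in(('rim',(.4743,.2252,.1122)),('mark',(.5259,.1589,.1309)),('axis',(.46245,.18637,.14615))):
    q=PB@(np.array(P)-A0);print(k,q,np.hypot(*q[:2]),ang(q))
q=None
p,R=dialpose(.6,.2);print(p,R.as_euler('xyz'));delta(p,R)
E
```

```text
rim [-0.03845103 -0.00952169  0.01910355] 0.03961242888611394 0.5426499688362787
mark [0.02438521 0.04838292 0.00877865] 0.05418067227068811 2.823040557789137
axis [ 0.00106202 -0.0014265   0.05336695] 0.001778425253130546 4.857822060167329
[0.39361428 0.1918803  0.27551651] [2.64883121 0.08849174 1.66942607]
shift [ 0.435  -0.5994 -0.0448] turn [-0.477  0.253 -1.322] deg 81.8
```

>>> drive_tool --series '[[0.094, [0.06, -0.04, -0.06], [0, 0, 0]], [0.094, [0.435, -0.6, -0.08], [-0.477, 0.253, -1.322]], [0.094, [0.435, -0.6, -0.08], [-0.477, 0.253, -1.322]], [0.094, [0.435, -0.6, -0.08], [-0.477, 0.253, -1.322]], [0.094, [0.435, -0.6, -0.08], [-0.477, 0.253, -1.322]]]'

```text
time: 0.72
tool_pos: [0.2773, -0.237, 0.2846]
ee_rot: [2.864, -0.038, 1.049]
wrist_force: [0.3, 0.5, 0.7]
width: 0.0938
finger_force: 0.0
```

```bash
python3 -c "
from h import *
print(pose()[0]);delta(*dialpose(.6,.2))"
```

```text
[ 0.27728551 -0.23699727  0.28459172]
shift [ 0.4292 -0.1154 -0.0067] turn [-0.223  0.12  -0.622] deg 38.5
```

>>> drive_tool --series '[[0.094, [0.43, -0.115, -0.005], [-0.22, 0.12, -0.62]], [0.094, [0.43, -0.115, -0.005], [-0.22, 0.12, -0.62]], [0.094, [0.43, -0.115, -0.005], [-0.22, 0.12, -0.62]], [0.094, [0.43, -0.115, -0.005], [-0.22, 0.12, -0.62]], [0.094, [0.43, -0.115, -0.005], [-0.22, 0.12, -0.62]]]'

```text
time: 1.35
tool_pos: [0.3648, 0.0434, 0.2786]
ee_rot: [2.657, 0.085, 1.66]
wrist_force: [1.3, -1.0, -0.6]
width: 0.0938
finger_force: 0.0
```

```bash
python3 -c "
from h import *
print(pose()[0]);delta(*dialpose(.6,.2))"
```

```text
[0.36480803 0.04340813 0.27858996]
shift [0.1451 0.0414 0.0113] turn [-0.009  0.001 -0.01 ] deg 0.8
```

>>> drive_tool --series '[[0.094, [0.135, 0.038, 0.011], [0, 0, 0]], [0.094, [0.135, 0.038, 0.011], [0, 0, 0]], [0.094, [0.135, 0.038, 0.011], [0, 0, 0]], [0.094, [0.135, 0.038, 0.011], [0, 0, 0]], [0.094, [0.135, 0.038, 0.011], [0, 0, 0]]]'

```text
time: 1.98
tool_pos: [0.3916, 0.1791, 0.2753]
ee_rot: [2.659, 0.085, 1.659]
wrist_force: [-0.1, 0.2, -0.2]
width: 0.0942
finger_force: 0.0
```

```bash
python3 -c "
from h import *
delta(*dialpose(.6,.2)); print(robot.get_obs()['joint_positions'])
c=cal('wrist'); im=snap('wrist','w0.png'); np.save('w0.npy',c,allow_pickle=True)
print(proj('wrist',A0,c),proj('wrist',A0+.052*PB[2],c))"
```

```text
shift [0.0125 0.0033 0.0003] turn [-0.011  0.002 -0.011] deg 0.9
[ 0.48634461 -0.48569582  1.83230721 -0.25720706  1.37687482  0.37325691]
[255.11949312 166.73322028] [255.24288478 175.70350537]
```

View pics/w0.png

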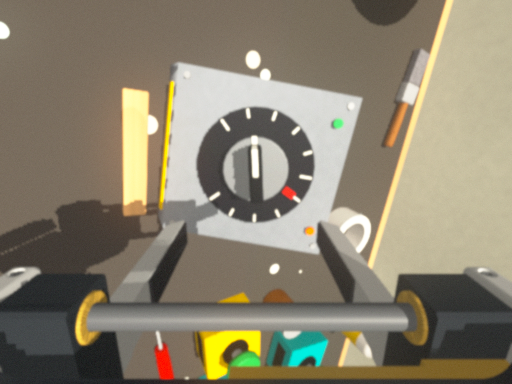

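The wrist view shows the dial centre at about (256,166) and the pointer straight up to (254,140). The marker is at (290,193).

```bash
cat >> h.py <<'E'
def onpanel(n,u,v,h,c):
    p,d=ray(n,u,v,c); t=((A0+h*PB[2]-p)@PB[2])/(d@PB[2]); return PB@(p+t*d-A0)
def dialmeas(f):
    c=cal('wrist'); im=snap('wrist',f); h,s,v=hsv(im)
    uv=np.argwhere((s<70)&(v>185))[:,::-1]; Q=np.array([onpanel('wrist',*p,.052,c) for p in uv])
    L=Q[np.hypot(Q[:,0],Q[:,1])<.034]
    m,a,k=comp((s>150)&(v>70)&((h<8)|(h>172)),proj('wrist',A0+PB.T@[.0245,.0484,.009],c)); qm=onpanel('wrist',*m,.009,c)
    (vx,vy,x0,y0)=cv2.fitLine(L[:,:2].astype(np.float32),2,0,.01,.01).ravel()
    d=np.array([vx,vy]); mean=L[:,:2].mean(0); d*=np.sign(d@mean)
    off=mean[0]*-d[1]+mean[1]*d[0]
    print('n',len(L),'line mean',mean.round(4),'dial by dir',ang(d).round(3),'by mean',ang(mean).round(3),'off',off.round(4),'extent',((L[:,:2]@d).min(),(L[:,:2]@d).max()),'marker',qm.round(4),np.hypot(*qm[:2]).round(4),ang(qm).round(3),a)
E
python3 - <<'E'
from h import *
dialmeas('w1.png')
c=cal('wrist'); im=cv2.imread('pics/w1.png')[:,:,::-1].copy();h,s,v=hsv(im)
yy,xx=np.mgrid[:384,:512]
d=(v<60)&(np.hypot(xx-255,yy-165)<65); l=cv2.connectedComponentsWithStats(d.astype(np.uint8)); k=1+np.argmax(l[2][1:,4]); e=cv2.fitEllipse(cv2.convexHull(np.argwhere(l[1]==k)[:,::-1].astype(np.float32)));print(e,onpanel('wrist',*e[0],0.001,c))
for t in(.5,.55,.6):print(t);delta(*dialpose(t,.1))
E
```

```text
n 1181 line mean [-0.0073  0.0085] dial by dir 2.375 by mean 1.644 off 0.0075 extent (np.float64(-0.033943233883744914), np.float64(0.03371934368374732)) marker [0.0244 0.0491 0.009 ] 0.0549 2.818 116Traceback (most recent call last):
  File "<stdin>", line 5, in <module>
cv2.error: OpenCV(4.12.0) /io/opencv/modules/imgproc/src/shapedescr.cpp:361: error: (-201:Incorrect size of input array) There should be at least 5 points to fit the ellipse in function 'fitEllipseNoDirect'
```

Run:
```python
s=open('h.py').read().replace("(s<70)&(v>185)","(s<70)&(v>TH)").replace("def dialmeas(f):","def dialmeas(f,TH=215):")
open('h.py','w').write(s)
from h import *
im=cv2.imread('pics/w1.png')[:,:,::-1].copy();h,s,v=hsv(im)
print(v[136:180:4,244:270:2]);print(v[166,190:325:5])
dialmeas('w2.png')
```

```text
[[ 84  95 108 156 249 253 234 143 134 124 106  88  86]
 [197 205 206 222 255 255 254 212 210 210 209 212 201]
 [196 178 169 148 214 226 196 136 182 209 208 210 209]
 [126 115  75 115 243 252 243  97 111 196 206 210 209]
 [122 111  72 131 255 255 254 122  98 188 208 209 209]
 [124 113  78 122 254 255 254 137  91 187 208 207 207]
 [122 117  82 106 252 255 255 148  90 183 207 206 208]
 [123 120  81  93 247 255 255 176  85 181 206 207 205]
 [123 119  87  85 242 255 255 197  83 164 203 205 203]
 [121 118  90  77 230 255 255 217  78 155 203 202 205]
 [122 118  96  68 181 251 250 177  73 142 200 202 202]]
[219 193  80  78  74  73  66 196 197 124 122 121  88 255  85 203 206 205
 206 205  79  83  80  82  78 198 214]
n 190 line mean [-0.0158 -0.0036] dial by dir 0.569 by mean 0.562 off 0.0001 extent (np.float64(-0.0011525679873137429), np.float64(0.03332995456770673)) marker [0.0244 0.049  0.009 ] 0.0548 2.819 118
```

```bash
python3 -c "
from h import *
delta(*dialpose(.57,.05))"
```

```text
shift [0.0135 0.0043 0.1506] turn [-0.01   0.002 -0.043] deg 2.5
```

>>> drive_tool --series '[[0.094, [0.0135, 0.0043, 0.04], [-0.01, 0, -0.043]], [0.094, [0.0135, 0.0043, 0.08], [-0.01, 0, -0.043]], [0.094, [0.0135, 0.0043, 0.11], [-0.01, 0, -0.043]], [0.094, [0.0135, 0.0043, 0.11], [-0.01, 0, -0.043]], [0.094, [0.0135, 0.0043, 0.11], [-0.01, 0, -0.043]]]'

```text
time: 2.75
tool_pos: [0.4466, 0.1897, 0.181]
ee_rot: [2.649, 0.104, 1.696]
wrist_force: [-0.3, 0.4, 0.2]
width: 0.0942
finger_force: 0.0
```

```bash
python3 -c "
from h import *
delta(*dialpose(.57,.05))"
```

```text
shift [-0.0009 -0.0015  0.0417] turn [0.002 0.001 0.001] deg 0.1
```

Centred; descend and close.

>>> drive_tool --series '[[0.094, [-0.0005, -0.001, 0.02], [0, 0, 0]], [0.094, [-0.0005, -0.001, 0.041], [0, 0, 0]], [0.094, [-0.0005, -0.001, 0.041], [0, 0, 0]], [0.04, [-0.0005, -0.001, 0.041], [0, 0, 0]], [0.04, [-0.0005, -0.001, 0.041], [0, 0, 0]]]'

```text
time: 3.38
tool_pos: [0.4653, 0.1887, 0.1448]
ee_rot: [2.649, 0.104, 1.698]
wrist_force: [-0.2, 0.1, 0.4]
width: 0.0773
finger_force: 0.0
```

>>> drive_tool --series '[[0.0, [0, 0, 0], [0, 0, 0]], [0.0, [0, 0, 0], [0, 0, 0]], [0.0, [0, 0, 0], [0, 0, 0]], [0.0, [0, 0, 0], [0, 0, 0]]]'

```text
time: 3.88
tool_pos: [0.4648, 0.1883, 0.1429]
ee_rot: [2.652, 0.105, 1.698]
wrist_force: [-0.3, 0.2, 0.4]
width: 0.0374
finger_force: 0.0
```

```bash
python3 -c "
from h import *
delta(*dialpose(.57,.05)); o=robot.get_obs(); print(o['joint_positions'],o['wrist_torque'])"
```

```text
shift [-0.0012  0.0008 -0.0005] turn [-0.     0.001  0.003] deg 0.2
[ 0.41660771 -0.27620066  1.95895416 -0.26375392  1.02402273  0.35105668] [-0.05419159  0.11249339  0.02881956]
```

>>> drive_tool --series '[[0.0, [0, 0, 0], [0, 0, 0]], [0.0, [0, 0, 0], [0, 0, 0]], [0.0, [0, 0, 0], [0, 0, 0]], [0.0, [0, 0, 0], [0, 0, 0]]]'

```text
time: 4.38
tool_pos: [0.465, 0.1883, 0.143]
ee_rot: [2.651, 0.105, 1.698]
wrist_force: [1.2, 0.3, -0.9]
width: 0.0159
finger_force: 30.0
```

>>> drive_tool --series '[[0.0, [-0.001, 0, 0], [0, 0, 0.17]], [0.0, [-0.001, 0, 0], [0, 0, 0.34]], [0.0, [-0.001, 0, 0], [0, 0, 0.51]], [0.0, [-0.001, 0, 0], [0, 0, 0.68]], [0.0, [-0.001, 0, 0], [0, 0, 0.85]]]'

```text
time: 5.0
tool_pos: [0.466, 0.1879, 0.1436]
ee_rot: [2.726, -0.291, 0.931]
wrist_force: [5.3, 2.4, -2.4]
width: 0.0162
finger_force: 30.0
```

```bash
python3 -c "
from h import *
delta(*dialpose(1.42,.05)); o=robot.get_obs(); print(o['joint_positions'],o['wrist_torque'])"
```

```text
shift [-0.0008  0.0001 -0.0005] turn [ 0.002 -0.002 -0.002] deg 0.2
[ 0.41400384 -0.27676028  1.95880904 -0.26264281  1.02086662  1.20324468] [ 0.09784193 -0.37046237  0.18569547]
```

>>> drive_tool --series '[[0.0, [0, 0, 0], [0, 0, 0.17]], [0.0, [0, 0, 0], [0, 0, 0.34]], [0.0, [0, 0, 0], [0, 0, 0.51]], [0.0, [0, 0, 0], [0, 0, 0.68]], [0.0, [0, 0, 0], [0, 0, 0.85]]]'

```text
time: 5.62
tool_pos: [0.4665, 0.1867, 0.1439]
ee_rot: [3.093, -0.502, 0.032]
wrist_force: [6.1, -2.4, -1.6]
width: 0.0158
finger_force: 30.0
```

>>> drive_tool --series '[[0.0, [0, 0, 0], [0, 0, 0.05]], [0.0, [0, 0, 0], [0, 0, 0.05]], [0.094, [0, 0, 0], [0, 0, 0.05]], [0.094, [0, 0, 0], [0, 0, 0.05]], [0.094, [0, 0, 0], [0, 0, 0.05]]]'

```text
time: 6.25
tool_pos: [0.4648, 0.1874, 0.143]
ee_rot: [3.12, -0.499, -0.02]
wrist_force: [1.0, 0.4, 0.4]
width: 0.0422
finger_force: 0.0
```

>>> drive_tool --series '[[0.094, [0, 0, 0], [0, 0, 0]], [0.094, [0, 0, 0], [0, 0, 0]], [0.094, [0, 0, 0], [0, 0, 0]], [0.094, [0, 0, -0.05], [0, 0, 0]], [0.094, [0, 0, -0.1], [0, 0, 0]]]'

```text
time: 6.88
tool_pos: [0.4163, 0.1901, 0.231]
ee_rot: [3.119, -0.498, -0.02]
wrist_force: [1.1, 0.4, 0.2]
width: 0.0918
finger_force: 0.0
```

>>> drive_tool --series '[[0.094, [0, 0, -0.04], [0, 0, -0.18]], [0.094, [0, 0, -0.04], [0, 0, -0.36]], [0.094, [0, 0, -0.04], [0, 0, -0.54]], [0.094, [0, 0, -0.04], [0, 0, -0.72]], [0.094, [0, 0, -0.04], [0, 0, -0.9]]]'

```text
time: 7.5
tool_pos: [0.3979, 0.1918, 0.266]
ee_rot: [2.724, -0.284, 0.941]
wrist_force: [-0.1, -0.5, -0.3]
width: 0.0944
finger_force: 0.0
```

>>> drive_tool --series '[[0.094, [0, 0, 0], [0, 0, -0.18]], [0.094, [0, 0, 0], [0, 0, -0.36]], [0.094, [0, 0, 0], [0, 0, -0.54]], [0.094, [0, 0, 0], [0, 0, -0.72]], [0.094, [0, 0, 0], [0, 0, -0.9]]]'

```text
time: 8.12
tool_pos: [0.3979, 0.1917, 0.2659]
ee_rot: [2.657, 0.131, 1.748]
wrist_force: [0.7, -0.0, 0.1]
width: 0.094
finger_force: 0.0
```

>>> drive_tool --series '[[0.094, [0, 0, 0], [0, 0, -0.18]], [0.094, [0, 0, 0], [0, 0, -0.36]], [0.094, [0, 0, 0], [0, 0, -0.54]], [0.094, [0, 0, 0], [0, 0, -0.72]], [0.094, [0, 0, 0], [0, 0, -0.9]]]'

```text
time: 8.75
tool_pos: [0.398, 0.1917, 0.2659]
ee_rot: [2.934, 0.458, 2.632]
wrist_force: [-0.6, 0.7, -0.1]
width: 0.0943
finger_force: 0.0
```

>>> drive_tool --series '[[0.094, [0, 0, 0], [0, 0, -0.18]], [0.094, [0, 0, 0], [0, 0, -0.36]], [0.094, [0, 0, 0], [0, 0, -0.44]], [0.094, [0, 0, 0], [0, 0, -0.44]], [0.094, [0, 0, 0], [0, 0, -0.44]]]'

```text
time: 9.38
tool_pos: [0.398, 0.1917, 0.266]
ee_rot: [-3.121, 0.5, 3.118]
wrist_force: [0.4, 0.8, 0.4]
width: 0.094
finger_force: 0.0
```

```bash
python3 -c "
from h import *
print(robot.get_obs()['joint_positions']);dialmeas('w3.png')
delta(*dialpose(2.32+np.pi,.05))"
```

```text
[ 0.51500536 -0.46059681  1.83865539 -0.27368768  1.34351783 -1.02227648]
n 1521 line mean [-0.003  0.   ] dial by dir 0.605 by mean 0.797 off -0.0006 extent (np.float64(-0.033074988261719514), np.float64(0.03387459124271321)) marker [0.0243 0.0492 0.009 ] 0.0549 2.814 106
shift [-8.000e-04 -1.000e-04  1.395e-01] turn [-0.001  0.     0.   ] deg 0.1
```

View pics/w3.png

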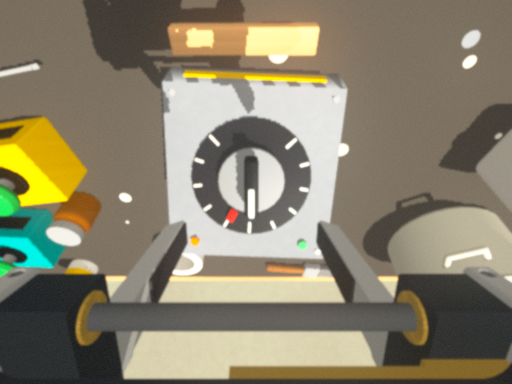

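The pointer now runs down from (251,180) to (251,217), near 12 o'clock. The marker is at (232,215), a little further clockwise and not shifted (2.814).

```bash
python3 -c "
from h import *
dialmeas('w4.png',242)"
```

```text
n 172 line mean [-0.0015  0.0167] dial by dir 2.539 by mean 2.269 off 0.0045 extent (np.float64(-0.001976893837582658), np.float64(0.033404616662385145)) marker [0.0243 0.0493 0.009 ] 0.0549 2.814 106
```

>>> drive_tool --series '[[0.094, [-0.0008, 0, 0.06], [0, 0, 0]], [0.094, [-0.0008, 0, 0.11], [0, 0, 0]], [0.094, [-0.0008, 0, 0.138], [0, 0, 0]], [0.094, [-0.0008, 0, 0.138], [0, 0, 0]], [0.0, [-0.0008, 0, 0.138], [0, 0, 0]]]'

```text
time: 10.1
tool_pos: [0.4652, 0.1876, 0.1467]
ee_rot: [-3.121, 0.502, 3.119]
wrist_force: [0.6, -0.6, -0.6]
width: 0.0873
finger_force: 0.0
```

>>> drive_tool --series '[[0.0, [0, 0, 0], [0, 0, 0]], [0.0, [0, 0, 0], [0, 0, 0]], [0.0, [0, 0, 0], [0, 0, 0]], [0.0, [0, 0, 0], [0, 0, 0]], [0.0, [0, 0, 0], [0, 0, 0]]]'

```text
time: 10.72
tool_pos: [0.4647, 0.1874, 0.1452]
ee_rot: [-3.12, 0.5, 3.12]
wrist_force: [0.2, 0.2, 0.3]
width: 0.0375
finger_force: 0.0
```

>>> drive_tool --series '[[0.0, [0, 0, 0], [0, 0, 0]], [0.0, [0, 0, 0], [0, 0, 0]], [0.0, [0, 0, 0], [0, 0, 0]], [0.0, [0, 0, 0], [0, 0, 0]]]'

```text
time: 11.22
tool_pos: [0.4647, 0.1868, 0.1451]
ee_rot: [-3.119, 0.499, 3.12]
wrist_force: [0.3, -2.6, 0.8]
width: 0.0155
finger_force: 30.0
```

```bash
python3 -c "
from h import *
delta(*dialpose(2.817+np.pi,.05))"
```

```text
shift [0.     0.0005 0.0014] turn [-0.002  0.     0.498] deg 28.5
```

>>> drive_tool --series '[[0.0, [0, 0, 0], [0, 0, 0.15]], [0.0, [0, 0, 0], [0, 0, 0.3]], [0.0, [0, 0, 0], [0, 0, 0.42]], [0.0, [0, 0, 0], [0, 0, 0.5]], [0.0, [0, 0, 0], [0, 0, 0.5]]]'

```text
time: 11.85
tool_pos: [0.4646, 0.1866, 0.1451]
ee_rot: [2.905, 0.445, 2.561]
wrist_force: [-2.0, -4.4, 0.7]
width: 0.0158
finger_force: 30.0
```

>>> drive_tool --series '[[0.0, [0, 0, 0], [0, 0, 0]], [0.0, [0, 0, 0], [0, 0, 0]], [0.094, [0, 0, 0], [0, 0, 0]], [0.094, [0, 0, 0], [0, 0, 0]], [0.094, [0, 0, 0], [0, 0, 0]]]'

```text
time: 12.48
tool_pos: [0.4647, 0.1878, 0.1453]
ee_rot: [2.902, 0.444, 2.561]
wrist_force: [-0.2, 0.2, -0.0]
width: 0.0424
finger_force: 0.0
```

>>> drive_tool --series '[[0.094, [0, 0, 0], [0, 0, 0]], [0.094, [0, 0, 0], [0, 0, 0]], [0.094, [0, 0, 0], [0, 0, 0]], [0.094, [0, 0, -0.05], [0, 0, 0]], [0.094, [0, 0, -0.1], [0, 0, 0]]]'

```text
time: 13.1
tool_pos: [0.416, 0.1902, 0.2332]
ee_rot: [2.905, 0.443, 2.56]
wrist_force: [0.7, 0.7, 0.2]
width: 0.092
finger_force: 0.0
```

>>> drive_tool --series '[[0.094, [0, 0, -0.05], [0, 0, 0]], [0.094, [0, 0, -0.05], [0, 0, 0]], [0.094, [0, 0, -0.05], [0, 0, 0]]]'

```text
time: 13.48
tool_pos: [0.3928, 0.1921, 0.276]
ee_rot: [2.904, 0.443, 2.561]
wrist_force: [0.3, 0.5, -0.5]
width: 0.0939
finger_force: 0.0
```

```bash
python3 -c "
from h import *
dialmeas('w5.png',230);o=robot.get_obs();print(o['joint_positions']);im=cv2.imread('pics/w5.png');cv2.imwrite('pics/w5c.png',cv2.resize(im[60:280,130:370],(720,600)[:2]))
delta(np.array([.5065,-.170,.20]),Ro.from_euler('xyz',[np.pi,0,2.0]))
delta(np.array([.5065,-.170,.20]),Ro.from_euler('xyz',[np.pi,0,1.5]))"
```

```text
n 171 line mean [0.006  0.0143] dial by dir 3.346 by mean 2.752 off 0.0087 extent (np.float64(-0.02573380689123705), np.float64(0.030135172187466763)) marker [0.026  0.0516 0.009 ] 0.0578 2.822 63
[ 0.52378896 -0.46845337  1.82498818 -0.27579296  1.36949405 -0.52164485]
shift [-0.2332 -0.2787  0.132 ] turn [0.35  0.365 0.602] deg 45.0
shift [-0.2332 -0.2787  0.132 ] turn [0.445 0.276 1.09 ] deg 69.3
```

View pics/w5c.png

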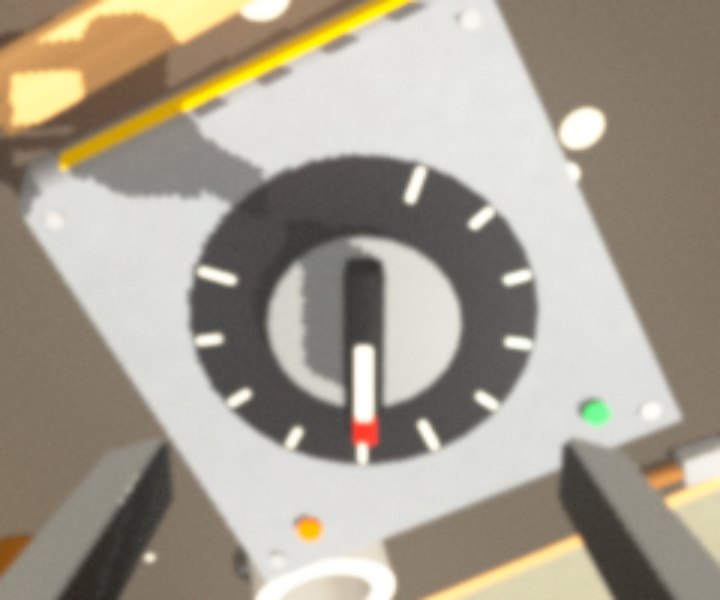

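The white pointer runs straight into the red tab (image (365,345)→(365,430)), so the dial is on the marker. Next is the plunger.

>>> drive_tool --series '[[0.0, [-0.23, -0.279, 0.12], [0.35, 0.365, 0.602]], [0.0, [-0.23, -0.279, 0.12], [0.35, 0.365, 0.602]], [0.0, [-0.23, -0.279, 0.12], [0.35, 0.365, 0.602]], [0.0, [-0.23, -0.279, 0.12], [0.35, 0.365, 0.602]], [0.0, [-0.23, -0.279, 0.12], [0.35, 0.365, 0.602]]]'

```text
time: 14.15
tool_pos: [0.4801, -0.1063, 0.2192]
ee_rot: [-3.14, -0.005, 1.996]
wrist_force: [0.8, 0.2, -0.2]
width: 0.0472
finger_force: 0.0
```

```bash
python3 -c "
from h import *
print(pose()[0]);delta(np.array([.5065,-.170,.19]),Ro.from_euler('xyz',[np.pi,0,2.0]))"
```

```text
[ 0.48008433 -0.10629224  0.21923561]
shift [-0.0691 -0.0022  0.0289] turn [-0.001 -0.005 -0.004] deg 0.4
```

>>> drive_tool --series '[[0.0, [-0.05, -0.002, 0.01], [0, 0, 0]], [0.0, [-0.05, -0.002, 0.02], [0, 0, 0]], [0.0, [-0.05, -0.002, 0.02], [0, 0, 0]], [0.0, [-0.05, -0.002, 0.02], [0, 0, 0]], [0.0, [-0.05, -0.002, 0.02], [0, 0, 0]]]'

```text
time: 14.78
tool_pos: [0.4988, -0.1484, 0.2035]
ee_rot: [3.138, 0.0, 2.002]
wrist_force: [0.0, -0.6, 0.0]
width: 0.0008
finger_force: 0.0
```

```bash
python3 -c "
from h import *
delta(np.array([.5065,-.170,.16]),Ro.from_euler('xyz',[np.pi,0,2.0]));print(robot.get_obs()['width'])
a=snap('top','t1.png');b=snap('side','s1.png')
for n,im,s0 in(('top',a,(154,209)),('side',b,(250,270))):
    h,s,v=hsv(im);print(n,comp((s>150)&(v>90)&((h<8)|(h>172)),s0)[:2])
cv2.imwrite('pics/v.png',np.vstack([cv2.resize(b[80:272,180:436],(768,576))])[:,:,::-1])"
```

```text
shift [-0.0228 -0.0022  0.0435] turn [0.004 0.    0.002] deg 0.2
0.0007754807499447978
top (array([153.19607843, 208.11764706]), np.int32(51))
side (array([249.52873563, 269.43678161]), np.int32(87))
```

View pics/v.png

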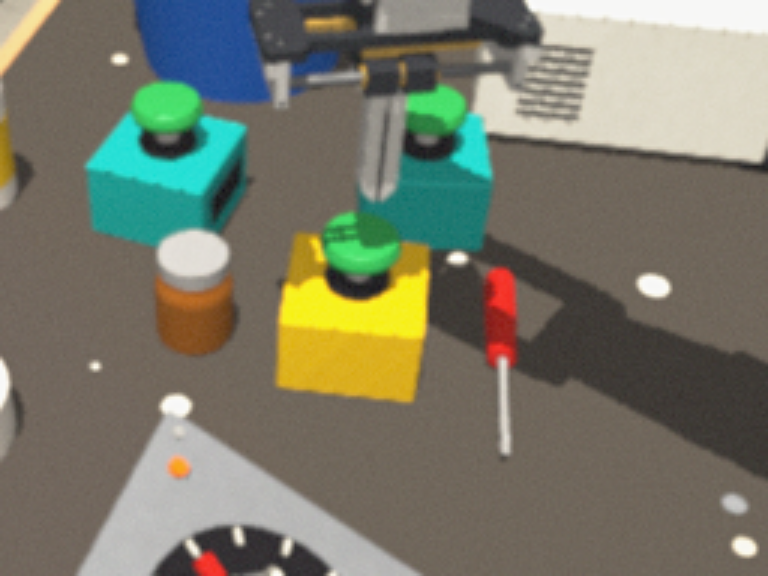

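The closed fingertips at (378,195) are above the yellow station's plunger at (362,245). The marker hasn't moved. I'll centre over it and lower to a hover.

>>> drive_tool --series '[[0.0, [-0.023, -0.002, 0.0], [0, 0, 0]], [0.0, [-0.023, -0.002, 0.02], [0, 0, 0]], [0.0, [-0.023, -0.002, 0.043], [0, 0, 0]], [0.0, [-0.023, -0.002, 0.043], [0, 0, 0]], [0.0, [-0.023, -0.002, 0.043], [0, 0, 0]]]'

```text
time: 15.5
tool_pos: [0.5071, -0.172, 0.1605]
ee_rot: [3.138, 0.0, 1.999]
wrist_force: [-0.4, 1.0, 0.9]
width: 0.0004
finger_force: 0.0
```

>>> drive_tool --series '[[0.0, [0, 0, 0.004], [0, 0, 0]], [0.0, [0, 0, 0.008], [0, 0, 0]], [0.0, [0, 0, 0.012], [0, 0, 0]], [0.0, [0, 0, 0.016], [0, 0, 0]], [0.0, [0, 0, 0.016], [0, 0, 0]]]'

```text
time: 16.12
tool_pos: [0.5067, -0.1712, 0.1443]
ee_rot: [3.138, 0.0, 2.0]
wrist_force: [-1.8, 0.0, 5.5]
width: 0.0005
finger_force: 2.6
```

>>> drive_tool --series '[[0.0, [0, 0, 0.003], [0, 0, 0]], [0.0, [0, 0, 0.006], [0, 0, 0]], [0.0, [0, 0, 0.009], [0, 0, 0]], [0.0, [0, 0, 0.0115], [0, 0, 0]], [0.0, [0, 0, 0.0125], [0, 0, 0]]]'

```text
time: 16.75
tool_pos: [0.5068, -0.1712, 0.1334]
ee_rot: [3.138, 0.001, 2.0]
wrist_force: [-4.3, 0.6, 9.9]
width: 0.0004
finger_force: 5.3
```

>>> drive_tool --series '[[0.0, [0, 0, 0.001], [0, 0, 0]], [0.0, [0, 0, 0.002], [0, 0, 0]], [0.0, [0, 0, 0.002], [0, 0, 0]]]'

```text
time: 17.12
tool_pos: [0.5068, -0.1712, 0.1319]
ee_rot: [3.138, 0.001, 2.0]
wrist_force: [-4.6, 0.8, 11.7]
width: 0.0007
finger_force: 5.7
```

>>> drive_tool --series '[[0.0, [0, 0, 0.001], [0, 0, 0]], [0.0, [0, 0, 0.0015], [0, 0, 0]], [0.0, [0, 0, 0.0015], [0, 0, 0]]]'

```text
time: 17.5
tool_pos: [0.5069, -0.1712, 0.1318]
ee_rot: [3.137, 0.002, 2.0]
wrist_force: [-5.2, 2.1, 16.6]
width: 0.0002
finger_force: 8.2
```

The force rises with no further travel, so the plunger is at its stop. I'll hold there and then release.

>>> drive_tool --series '[[0.0, [0, 0, 0.0005], [0, 0, 0]], [0.0, [0, 0, 0.0005], [0, 0, 0]], [0.0, [0, 0, 0.0005], [0, 0, 0]], [0.0, [0, 0, 0.0005], [0, 0, 0]], [0.0, [0, 0, 0.0005], [0, 0, 0]]]'

```text
time: 18.12
tool_pos: [0.5069, -0.1712, 0.1317]
ee_rot: [3.137, 0.002, 2.0]
wrist_force: [-7.0, 2.7, 17.6]
width: 0.0004
finger_force: 9.0
```

>>> drive_tool --series '[[0.0, [0, 0, 0], [0, 0, 0]], [0.0, [0, 0, 0], [0, 0, 0]], [0.0, [0, 0, 0], [0, 0, 0]], [0.0, [0, 0, 0], [0, 0, 0]]]'

```text
time: 18.62
tool_pos: [0.5069, -0.1712, 0.1317]
ee_rot: [3.137, 0.002, 2.0]
wrist_force: [-7.1, 2.3, 17.8]
width: 0.0005
finger_force: 9.0
```

>>> drive_tool --series '[[0.0, [0, 0, -0.006], [0, 0, 0]], [0.0, [0, 0, -0.013], [0, 0, 0]], [0.0, [0, 0, -0.025], [0, 0, 0]], [0.0, [0, 0, -0.06], [0, 0, 0]], [0.0, [0, 0, -0.1], [0, 0, 0]]]'

```text
time: 19.25
tool_pos: [0.5058, -0.1709, 0.2266]
ee_rot: [3.141, -0.003, 2.0]
wrist_force: [1.3, 0.4, -0.9]
width: 0.0006
finger_force: 0.0
```

>>> drive_tool --series '[[0.0, [0, 0, 0], [0, 0, 0]], [0.0, [0, 0, 0], [0, 0, 0]], [0.0, [0, 0, 0], [0, 0, 0]], [0.0, [0, 0, 0], [0, 0, 0]]]'

```text
time: 19.75
tool_pos: [0.5058, -0.171, 0.2255]
ee_rot: [3.141, -0.003, 2.0]
wrist_force: [0.5, -0.3, -0.1]
width: 0.0004
finger_force: 0.0
```

```bash
python3 -c "
from h import *
a=snap('top','t2.png');b=snap('side','s2.png')
cv2.imwrite('pics/v2.png',cv2.resize(b[110:384,130:400],(591,600))[:,:,::-1])"
```

```text
(no output)
```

View pics/v2.png

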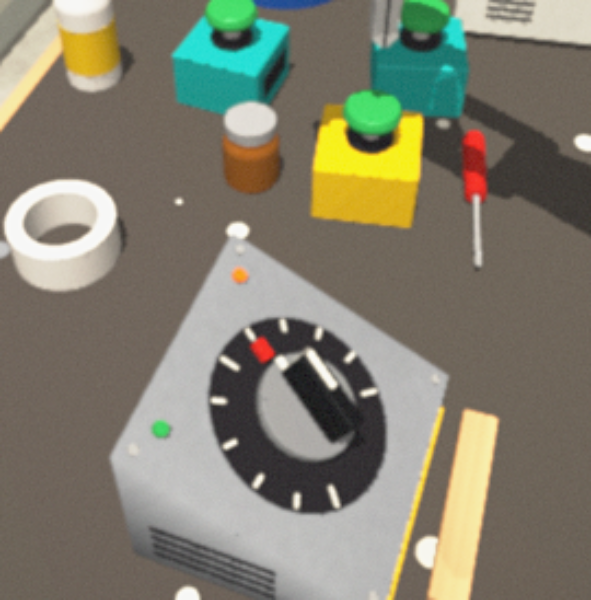

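The plunger is back up at (372,112), and the pointer's rim line (282,362) meets the red marker at (263,350). The bystanders haven't moved.

```bash
python3 -c "
from bench import robot
print(robot.close_job())"
```

```text
the job is handed in; nothing more can be done
None
```

The job is handed in, with no verdict returned: the dial is on the red marker, the plunger was held at its stop for about 1.5 s at up to 18 N and sprang back up, and the marker and bystanders look unmoved in the last images.

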